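Return the counters tin through the swing flap

TASK

Put the counters tin (the low rectangular metal one) away: push it along the table with your fingers, in through the hanging flap of the wooden returns box, until it is wholly inside, then draw back so that the flap swings fully shut behind it. Push it steadily and keep it flat on the table, never lifting or tipping it or shooting it in, and leave the other things on the table where they are.

Things in the scene. Friction and masses are not known exactly. Their poses are not given: they have to be found in the camera images.
- tin: Closed flat tin, plain metal with a blank paper label on its lid; 80 mm long (its x), 60 mm wide (its y), 28 mm high, about 0.1 to 0.2 kg. Origin: centre of its underside. Starts flat on the table in front of the box, up to 60 mm to either side of the doorway's middle and turned up to 0.5 rad from the box's direction.
- returns_box: Returns box fixed on the table: plywood sides, clear roof and back, no floor or sill (the tin slides on the table). Origin: on the table, middle of the doorway, in the shut flap's plane; x points straight into the box, y left as one looks in, z up. Doorway 140 mm wide, 96 mm high. Side walls 10 mm thick, x -4 to +170 mm; inner depth 164 mm.
- lintel (a point): Middle of the underside of the wooden lintel over the doorway, on the hinge line, 96 mm above the table. The lintel reaches 4 mm to either side of it in the box's x and up to 101 mm, the height of the roof's top (roof underside 97 mm).
- flap (a joint): Angle of the grey flap that hangs in the doorway, rad: 0 hanging shut, growing as its lower edge swings inwards (to 1.35); it cannot swing outwards. Light (90 g) and free: it falls shut by its own weight and rests on whatever is beneath it. 134 mm wide, 4 mm thick, hinged 96 mm above the table.
- flap_edge (a point): Middle of the flap's lower edge, 71 mm below the hinge line, 25 mm above the table when shut. Lifted by the tin it rides on the tin's top and reaches 23 mm in beyond the doorway's plane, so it drops only once the tin's rear end is more than 23 mm in.
- glue_stick: Bystander: white glue stick with a red cap, standing, 29 mm across, 96 mm high. Origin under its centre.
- cup: Bystander: green plastic cup, standing, 76 mm across, 85 mm high. Origin under its centre.
- tape: Bystander: roll of clear tape lying flat, 80 mm across, 20 mm high. Origin under its centre.
- rubber: Bystander: wooden board rubber with a felt underside, 110 by 45 mm, 36 mm high. Origin under its centre, x along its length.
- bottle: Bystander: clear plastic bottle, standing, 66 mm across, 200 mm high. Origin under its centre.
- paint_pot: Bystander: white paint pot with a blue lid, 56 mm across, 60 mm high. Origin under its centre.
Things that resemble listed ones, but are neither listed nor needed, are in the scene too. What is shaped like the returns_box but green or turquoise is not meant.

How it is judged:
By the outcome, as a careful person would: the job done as asked, in the order asked, and still so for the second after the job is handed in, with the robot touching nothing.
It also fails if it takes over 54 s, if anything falls off the work surface, if the arm or the gripper's body presses on something with over 40 N, if the wrist force passes 120 N, or if a joint passes its speed limit or range.

ROBOT

A 6-joint arm with a two-finger parallel gripper is mounted at the origin on the work surface. World frame = base frame: x ahead of the robot, y to its left, z up, the work surface at z = 0. Lengths are in m, angles in rad, forces in N, time in s.
With the tool pointing down it reaches from about 0.3 to 0.95 m from the base axis. Payload 3.1 kg.
Tool frame: the origin (TCP) lies between the finger pads; the fingertips stand 25 mm ahead of it and the grasp point (between the pads) lies 6 mm ahead of it; z points along the fingers, y is the direction in which the jaws open and shut (so a half turn about z gives the same grasp; the last joint's range is limited). The gripper opens to 85 mm and grips with 20 to 120 N. Pads are 22 mm wide; open, the fingers measure 114 mm over their backs; the gripper's body (76 mm by 85 mm) begins 54 mm behind the grasp point. The pads swing forward as they close: fully open they stand 13 mm farther back than shut.
Start: joints at [-1.207, 0.308, 1.634, -0, 1.2, -0.07], TCP at [0.263, -0.567, 0.256] pointing down, gripper open.
Joint ranges: [-3.06, 3.06], [-0.79, 1.96], [0.05, 2.63], [-1.19, 4.34], [0.05, 2.64], [-2.94, 2.94]. Speed limits (rad/s): [2.79, 2.79, 3.14, 3.14, 3.14, 3.14].

INTERFACE

Orientations are given as a unit quaternion [w, x, y, z].
In Python, from rig import env gives the robot as it stands. The module is installed in compiled form; this text tells all that it offers.
- The arm moves only by the tool step_arm, never from a script. Its argument "commands" is text: rows parted by semicolons, each of 5 numbers parted by spaces: the shift along the tool's x, y, z in m, then the turn about the tool's z in degrees, then the opening, from -1 (shut) to 1 (fully open). A call has 1 to 12 rows; each row is the pose to reach, as a shift and turn from the pose commanded when the call began, along the tool's axes at that moment; what a row does not reach only later rows make up. A row lasts 1/8 s, in which the tool goes at most 62.5 mm and 10.7 degrees, less where a joint would pass 70% of its speed; a pose out of reach is approached as far as the arm can. A call with a gripper value outside its range is refused whole. The fingers move at their own pace and stop on an object; the grip force is fixed at half the most. Time passes only in rows, so rows that repeat a pose let the fingers close. It gives the time, the measured TCP pose, the force and the opening at its end, in the units of the state.
- env.state(): the state, without advancing time (a new reading comes with each control period).
- env.camera(name): name is "scene" or "top" or "wrist"; returns a dict with "color" (384x512x3 uint8, red, green, blue), "fov_y" (degrees; the focal length in pixels is half the picture's height over the tangent of half this angle, whatever the lens; pixels are square), "cx", "cy" (the principal point, pixels), "cam_to_world" (4x4, takes a point from camera to world coordinates). Camera axes: x right, y down, z forward; pixel columns grow to the right and rows downward; lengths in m; the calibration is good to about 2 mm. A picture is of the moment at which its call begins. There is no depth.
- env.finish_job(): hands the job in, once; it reports no verdict.
Trained networks look in the newest picture that a camera, given by its name, has taken for a name from the list of things; names that differ only in an ending like _2 or _b are one class to them, and where a whole thing is asked for, a point or a joint stands for the part that bears it (a point fixed in the world has none). Each returns a list of dicts, best first, with "p" (0 to 1); they miss things now and then, are a little off and sometimes report something else, mostly with a low value. They report only what shows in the picture. A call takes as long as a camera call. They do not tell look-alikes from the thing itself.
- env.find_in(camera, thing): "at" ([x, y, z] in m, in world coordinates, good to about 4 mm: the middle of the surface that is visible of it).
The state is a dict: "t": time; "joints": joint angles; "qd": joint speeds; "joint_efforts": joint torques, N m; "eef_pos": TCP position; "tool_rot": TCP orientation; "ft_force": force on the tool from outside, world axes, zero at the start; "torque": the same for the moment, N m; "gripper_width": finger opening in m.
Only numpy, scipy, OpenCV 4.12 (cv2) and the standard library are available. Lean on these libraries where they do the work, as an engineer would, in place of code of your own. Each camera call takes 0.05 s, during which the arm holds its last target. There are 200 camera calls.

## Working session

There is one attempt and no reset: what is moved stays moved. The work goes in short steps, Python scripts to look and compute and a tool call to move; the robot and the scene stay as the last step left them, time stands still between calls to the robot, and variables do not carry over. Pictures are saved under pics/ and viewed, about 8 in all and at most 12, crops included, and the job is handed in when it is done.

Besides the shell and the picture viewer there is one more tool, called after ">>>" as name(argument=value, ...) on one line, values as JSON. step_arm: Moves the arm, as the interface text tells. Its arguments: {"type":"object","properties":{"commands":{"type":"string"}},"required":["commands"]}

```bash
mkdir -p pics; python3 - <<'E'
from rig import env
import cv2,numpy as np
s=env.state();print(s)
ims=[]
for c in("scene","top"):
    d=env.camera(c);cv2.imwrite(f"pics/{c}0.png",cv2.resize(d["color"][:,:,::-1],(800,600),interpolation=cv2.INTER_CUBIC))
    np.savez(f"{c}0.npz",**d)
    print(c,d["fov_y"],d["cx"],d["cy"],np.round(d["cam_to_world"],4).tolist())
    for t in("tin","returns_box","lintel","flap","flap_edge","glue_stick","cup","tape","rubber","bottle","paint_pot"):
        print(t,[(round(r["p"],2),np.round(r["at"],3).tolist()) for r in env.find_in(c,t)])
E
```

```text
{'t': 0.0, 'joints': array([-1.20672533e+00,  3.09040431e-01,  1.63520821e+00,  7.33655862e-06,
        1.19971938e+00, -6.97039684e-02]), 'qd': array([ 3.07829763e-04, -8.87723495e-04, -8.85417176e-05, -2.44630725e-04,
       -2.17881814e-03,  1.29737626e-03]), 'joint_efforts': array([ 8.82244258e-04, -4.15247548e+01, -2.76668054e+01,  1.43087739e-06,
        1.03014856e-02,  7.26584574e-06]), 'eef_pos': array([ 0.26238246, -0.56639473,  0.25501465]), 'tool_rot': array([-1.17534358e-03,  9.76571563e-01,  2.15189617e-01, -1.70796913e-04]), 'ft_force': array([-0.25316387, -0.65511123,  0.28914037]), 'torque': array([-0.01707652,  0.00199209, -0.0157381 ]), 'gripper_width': 0.0853295191980738}
scene 54.22148993384952 248.58989762124614 197.3436817405735 [[-0.7562, 0.46, -0.4654, 1.0918], [0.6542, 0.545, -0.5243, 0.599], [0.0125, -0.701, -0.7131, 0.9279], [0.0, 0.0, 0.0, 1.0]]
tin [(0.75, [0.525, 0.038, 0.029])]
returns_box [(0.94, [0.392, 0.31, 0.104]), (0.91, [0.429, -0.252, 0.098]), (0.86, [0.749, -0.317, 0.101]), (0.65, [0.746, 0.099, 0.104])]
lintel [(0.92, [0.392, 0.312, 0.098]), 
[... 611 characters left out ...]
0.514, 0.033, 0.028])]
returns_box [(0.82, [0.362, 0.284, 0.102]), (0.81, [0.72, 0.069, 0.102]), (0.75, [0.407, -0.281, 0.1]), (0.73, [0.718, -0.35, 0.098])]
lintel [(0.95, [0.719, 0.069, 0.106]), (0.94, [0.723, -0.355, 0.097]), (0.93, [0.412, -0.283, 0.1]), (0.71, [0.364, 0.286, 0.102])]
flap [(0.67, [0.645, 0.078, 0.048]), (0.65, [0.642, -0.362, 0.052])]
flap_edge [(0.78, [0.643, -0.362, 0.054]), (0.66, [0.641, 0.077, 0.049])]
glue_stick [(0.67, [0.549, 0.276, 0.093])]
cup [(0.6, [0.671, 0.235, 0.038])]
tape [(0.71, [0.527, -0.112, 0.02])]
rubber [(0.63, [0.705, -0.063, 0.03]), (0.51, [0.515, 0.028, 0.027])]
bottle [(0.83, [0.603, -0.158, 0.137])]
paint_pot [(0.86, [0.423, -0.065, 0.058])]
```

View pics/scene0.png

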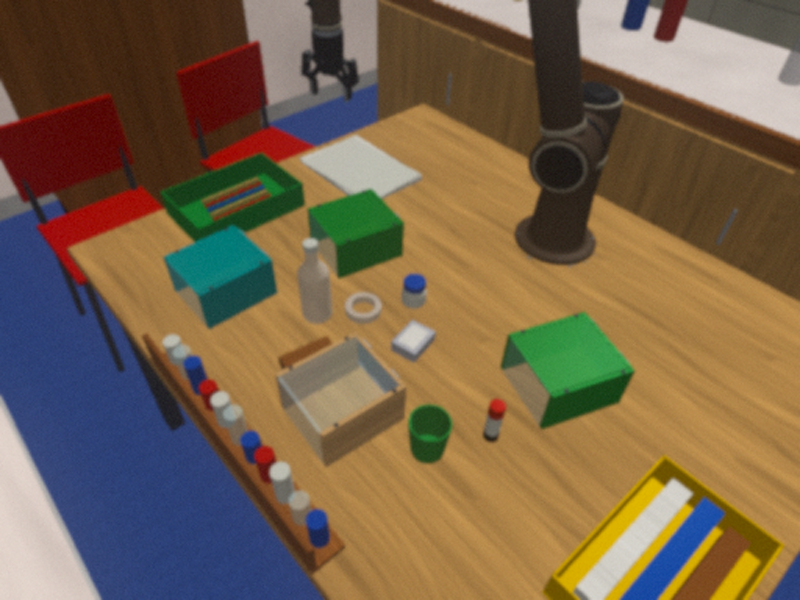

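View pics/top0.png

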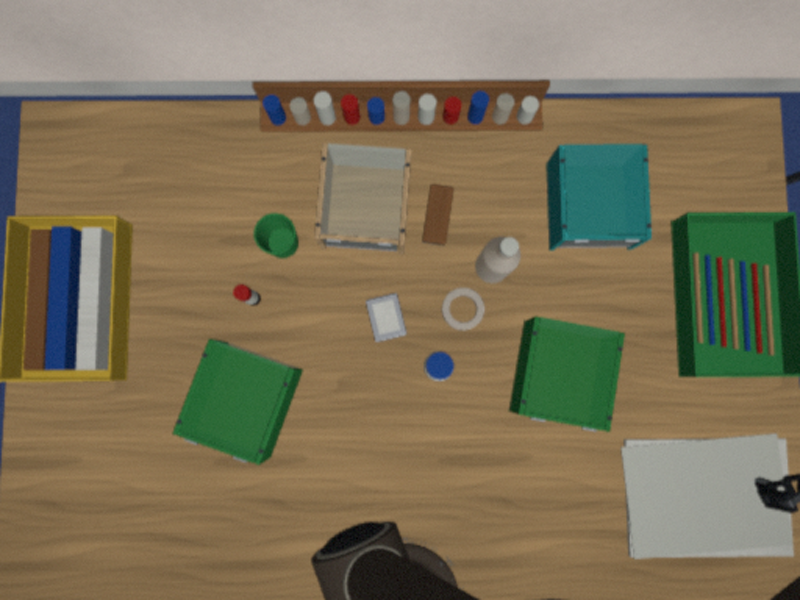

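The scene shows one wooden box with a clear roof (scene (340,400), top (365,195)). The green and turquoise look-alikes are at top (238,400), (570,375) and (600,195), and none of them is meant. The only tin is at top (386,317), scene (413,340). I'll confirm both in an enlarged crop and measure there.

```bash
cat > h.py <<'E'
import numpy as np
def K(d):
    h=d["color"].shape[0];f=h/2/np.tan(np.radians(float(d["fov_y"]))/2);return f,float(d["cx"]),float(d["cy"])
def onz(d,u,v,z):
    f,cx,cy=K(d);M=np.array(d["cam_to_world"]);r=M[:3,:3]@[(u-cx)/f,(v-cy)/f,1];o=M[:3,3];return (o+r*(z-o[2])/r[2])
def proj(d,P):
    f,cx,cy=K(d);M=np.linalg.inv(np.array(d["cam_to_world"]));p=M[:3,:3]@np.array(P)+M[:3,3];return f*p[0]/p[2]+cx,f*p[1]/p[2]+cy
E
python3 - <<'E'
import numpy as np,cv2
d=np.load("top0.npz");im=d["color"][:,:,::-1]
c=im[85:225,190:310];cv2.imwrite("pics/crop1.png",cv2.resize(c,None,fx=4.25,fy=4.25,interpolation=cv2.INTER_CUBIC))
E
```

```text
(no output)
```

View pics/crop1.png

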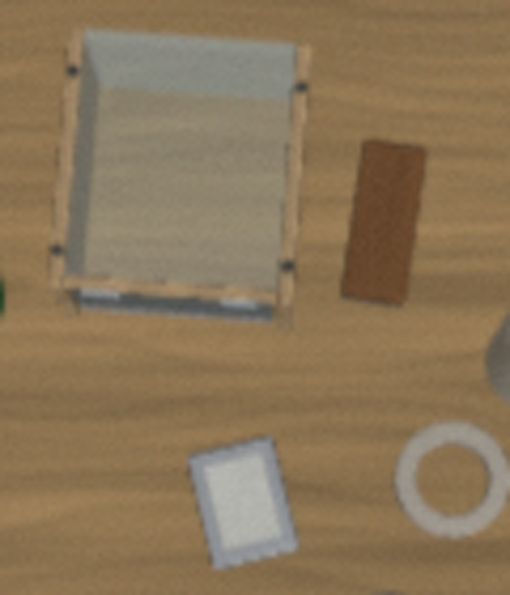

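```bash
python3 - <<'E'
import numpy as np
from h import *
d=np.load("top0.npz")
cv=lambda p:((p[0]+.5)/4.25-.5+190,(p[1]+.5)/4.25-.5+85)
def rep(n,pts,z):
    P=np.array([onz(d,*cv(p),z) for p in pts])[:,:2];print(n,P.round(4).tolist(),"c",P.mean(0).round(4))
    for i in range(4):
        e=P[(i+1)%4]-P[i];print("  len %.4f ang %.3f"%(np.hypot(*e),np.arctan2(e[1],e[0])))
rep("tin",[(190,460),(271,438),(297,547),(216,569)],.028)
rep("box",[(52,288),(292,304),(311,46),(70,31)],.101)
E
```

```text
tin [[0.5419, 0.0668], [0.5568, 0.0113], [0.4819, -0.0061], [0.4672, 0.0491]] c [0.5119 0.0303]
  len 0.0575 ang -1.309
  len 0.0769 ang -2.914
  len 0.0571 ang 1.831
  len 0.0768 ang 0.232
box [[0.6465, 0.1525], [0.6351, -0.0031], [0.8075, -0.0167], [0.8185, 0.142]] c [0.7269 0.0687]
  len 0.1560 ang -1.644
  len 0.1729 ang -0.079
  len 0.1591 ang 1.502
  len 0.1723 ang 3.081
```

The tin sits at about (0.512, 0.030) with yaw 0.23, and its size comes out at 77×57 mm. The doorway is at about (0.644, 0.075) with yaw −0.075. In the box frame the tin is about 54 mm to the right and turned 0.3 rad.

The fingers hang from a body that can't pass the lintel when the tool points straight down. Before planning the push, I'll check how the tool behaves at the edge of its reach, in free air.

>>> step_arm(commands="0 0.05 -0.05 0 -1;0 0.1 -0.1 0 -1;0 0.16 -0.1 0 -1;0 0.22 -0.1 0 -1;0 0.28 -0.1 0 -1;0 0.34 -0.1 0 -1;0 0.4 -0.1 0 -1;0 0.46 -0.1 0 -1")

```text
t: 2.2
eef_pos: [0.4078, -0.8804, 0.3127]
tool_rot: [0.008, 0.977, 0.215, 0.002]
ft_force: [0.0, 0.2, -3.9]
gripper_width: 0.0001
```

```bash
python3 -c "
from rig import env
s=env.state();print(s['t'],s['joints'],s['eef_pos'],s['tool_rot'],s['gripper_width'])"
```

```text
2.2 [-1.18249345  1.20662986  0.06753841  0.00214108  1.85096766 -0.04481885] [ 0.40778194 -0.88036539  0.31273605] [0.00793182 0.97654315 0.21516206 0.00241743] 0.0001293677565476266
```

>>> step_arm(commands="0 0.06 0 0 -1;0 0.12 0 0 -1;0 0.18 0 0 -1")

```text
t: 2.58
eef_pos: [0.4183, -0.9032, 0.3121]
tool_rot: [0.048, 0.975, 0.215, 0.01]
ft_force: [-0.7, -1.1, 0.3]
gripper_width: 0.0
```

>>> step_arm(commands="0 0 0 0 -1")

```text
t: 2.7
eef_pos: [0.4182, -0.903, 0.3103]
tool_rot: [0.047, 0.975, 0.215, 0.01]
ft_force: [-0.3, 0.1, 0.5]
gripper_width: -0.0002
```

>>> step_arm(commands="0 -0.06 0 0 -1;0 -0.12 0 0 -1")

```text
t: 2.95
eef_pos: [0.3945, -0.8536, 0.3062]
tool_rot: [0.048, 0.975, 0.215, 0.011]
ft_force: [0.8, -2.1, 1.2]
gripper_width: 0.0001
```

The tilt picked up at the edge of reach carries over into later commands. So I can lean the fingers forward and reach under the lintel. First I'll square the tin and push it sideways with the tool near vertical, using two fingers against its right side.

```bash
cat >> h.py <<'E'
from scipy.spatial.transform import Rotation as Ro
O=np.array([.6441,.0749]);A=-.075
ex=np.array([np.cos(A),np.sin(A)]);ey=np.array([-np.sin(A),np.cos(A)])
def b2w(x,y,z): return np.r_[O+x*ex+y*ey,z]
def w2b(p): q=np.array(p[:2])-O;return np.r_[q@ex,q@ey,p[2:]]
def tool():
    from rig import env
    s=env.state();w,x,y,z=s["tool_rot"];return s,np.array(s["eef_pos"]),Ro.from_quat([x,y,z,w]).as_matrix()
def shift(*targets):
    s,p,R=tool();print("t",s["t"],"box",w2b(p).round(4),"tip",w2b(p+.025*R[:,2]).round(4),"toolz",R[:,2].round(3),"tooly",R[:,1].round(3),"j",s["joints"].round(2))
    for t in targets: print(t,"->",(R.T@(b2w(*t)-p)).round(4))
E
python3 -c "
from h import *
shift((-.128,-.118,.3),(-.128,-.118,.03))"
```

```text
t 2.95 box [-0.1794 -0.9446  0.3062] tip [-0.1782 -0.9468  0.2814] toolz [ 0.041 -0.09  -0.995] tooly [ 0.418 -0.903  0.099] j [-1.19  0.92  0.6   0.    1.52 -0.05]
(-0.128, -0.118, 0.3) -> [ 0.4475 -0.6941 -0.0629]
(-0.128, -0.118, 0.03) -> [ 0.4475 -0.7208  0.2058]
```

>>> step_arm(commands="0.0373 -0.0578 -0.0052 -5 0.06;0.0746 -0.1157 -0.0105 -10 0.06;0.1119 -0.1735 -0.0157 -15 0.06;0.1492 -0.2314 -0.021 -20 0.06;0.1865 -0.2892 -0.0262 -25 0.06;0.2238 -0.347 -0.0315 -30 0.06;0.261 -0.405 -0.0367 -35 0.06;0.298 -0.4627 -0.042 -40 0.06;0.3356 -0.5206 -0.0472 -45 0.06;0.373 -0.5784 -0.0524 -50 0.06;0.41 -0.636 -0.0577 -55 0.06;0.4475 -0.6941 -0.063 -60.8 0.06")

```text
t: 4.45
eef_pos: [0.4988, -0.1081, 0.3075]
tool_rot: [0.048, 0.732, 0.68, -0.012]
ft_force: [1.0, -0.2, 0.0]
gripper_width: 0.0452
```

```bash
python3 -c "
from h import *
shift((-.128,-.118,.12),(-.128,-.118,.03))"
```

```text
t 4.45 box [-0.1312 -0.1934  0.3075] tip [-0.1298 -0.1954  0.2826] toolz [ 0.047 -0.087 -0.995] tooly [ 0.996 -0.071  0.053] j [-0.26  0.    1.88 -0.08  1.19 -0.16]
(-0.128, -0.118, 0.12) -> [ 0.0907 -0.0065  0.1805]
(-0.128, -0.118, 0.03) -> [ 0.0983 -0.0113  0.27  ]
```

>>> step_arm(commands="0 0 0 0 0.06;0 0 0 0 0.06")

```text
t: 4.7
eef_pos: [0.4981, -0.1099, 0.3061]
tool_rot: [0.047, 0.732, 0.679, -0.014]
ft_force: [-0.3, 0.3, 0.3]
gripper_width: 0.0449
```

```bash
python3 -c "
from h import *
shift((-.128,-.118,.12),(-.128,-.118,.03))"
```

```text
t 4.7 box [-0.1318 -0.1952  0.3061] tip [-0.1305 -0.1973  0.2812] toolz [ 0.044 -0.087 -0.995] tooly [ 0.996 -0.073  0.05 ] j [-0.26  0.    1.88 -0.08  1.19 -0.16]
(-0.128, -0.118, 0.12) -> [ 0.0925 -0.0055  0.1789]
(-0.128, -0.118, 0.03) -> [ 0.1001 -0.01    0.2685]
```

>>> step_arm(commands="0.045 -0.003 0.04 0 0.06;0.0925 -0.0055 0.08 0 0.06;0.0925 -0.0055 0.13 0 0.06;0.0925 -0.0055 0.179 0 0.06;0.0925 -0.0055 0.179 0 0.06")

```text
t: 5.32
eef_pos: [0.5024, -0.034, 0.1144]
tool_rot: [0.042, 0.734, 0.678, -0.018]
ft_force: [0.1, -0.6, -0.2]
gripper_width: 0.0454
```

```bash
python3 -c "
from h import *
from rig import env
import cv2
shift((-.128,-.118,.06),(-.128,-.118,.032))
d=env.camera('scene')
u,v=proj(d,b2w(-.128,-.08,.05));u,v=int(u),int(v)
cv2.imwrite('pics/p4.png',cv2.resize(d['color'][v-70:v+70,u-90:u+90,::-1],None,fx=4,fy=4,interpolation=cv2.INTER_CUBIC))
"
```

```text
t 5.325 box [-0.1332 -0.1192  0.1144] tip [-0.1322 -0.1212  0.0895] toolz [ 0.031 -0.085 -0.996] tooly [ 0.996 -0.077  0.037] j [-0.11  0.25  2.04 -0.11  0.81  0.05]
(-0.128, -0.118, 0.06) -> [0.0057 0.0031 0.0542]
(-0.128, -0.118, 0.032) -> [0.008  0.0021 0.0821]
```

View pics/p4.png

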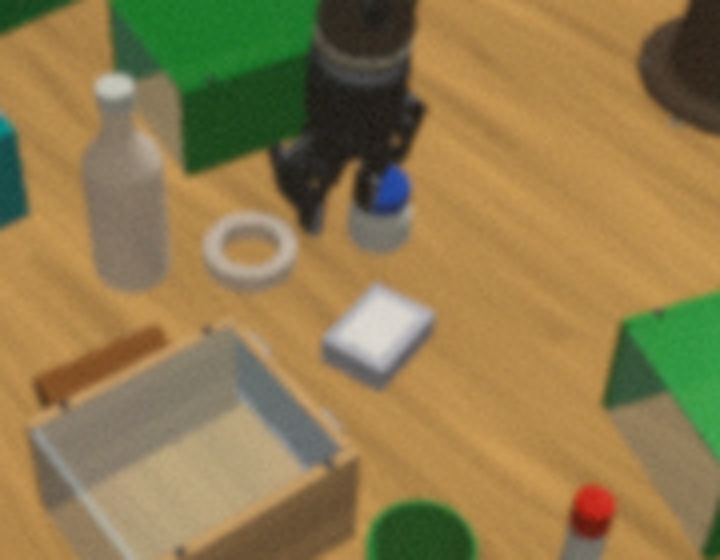

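Gripper is over the gap between the tin (380,335) and the tape (250,250). The pot (380,215) is near the rear finger, so I'll shift 8 mm further forward while descending.

>>> step_arm(commands="0.002 0.008 0.02 0 0.06;0.0057 0.008 0.0542 0 0.06;0.008 0.007 0.0821 0 0.06;0.008 0.007 0.0821 0 0.06")

```text
t: 5.88
eef_pos: [0.517, -0.0329, 0.0365]
tool_rot: [0.045, 0.733, 0.678, -0.014]
ft_force: [-0.6, 0.5, 0.3]
gripper_width: 0.0452
```

```bash
python3 -c "
from h import *
shift((-.125,-.044,.032))"
```

```text
t 5.875 box [-0.1187 -0.117   0.0365] tip [-0.1175 -0.1191  0.0116] toolz [ 0.04  -0.086 -0.996] tooly [ 0.996 -0.075  0.046] j [-0.1   0.42  2.03 -0.13  0.65  0.08]
(-0.125, -0.044, 0.032) -> [ 0.0731 -0.0066 -0.0018]
```

>>> step_arm(commands="0.006 0 -0.0005 0 0.06;0.012 0 -0.001 0 0.06;0.018 0 -0.0015 0 0.06;0.024 0 -0.002 0 0.06;0.03 0 -0.0025 0 0.06;0.036 0 -0.003 0 0.06;0.042 0 -0.0035 0 0.06;0.048 0 -0.004 0 0.06;0.054 0 -0.0045 0 0.06;0.06 0 -0.005 0 0.06;0.066 0 -0.0055 0 0.06;0.071 0 -0.006 0 0.06")

```text
t: 7.38
eef_pos: [0.5214, 0.0395, 0.0356]
tool_rot: [0.045, 0.733, 0.679, -0.015]
ft_force: [0.4, -1.6, -0.9]
gripper_width: 0.0454
```

>>> step_arm(commands="0 0 0 0 0.06;-0.006 0 0 0 0.06;-0.02 0 0 0 0.06;-0.03 0 0 0 0.06;-0.03 0 -0.05 0 0.06;-0.03 0 -0.1 0 0.06;-0.03 0 -0.16 0 0.06;-0.03 0 -0.22 0 0.06")

```text
t: 8.38
eef_pos: [0.5098, 0.0272, 0.2589]
tool_rot: [0.045, 0.733, 0.679, -0.015]
ft_force: [1.2, 0.8, 0.1]
gripper_width: 0.0447
```

```bash
python3 - <<'E'
from h import *
from rig import env
import cv2
shift((.25,0,.4))
d=env.camera('top');np.savez('top5.npz',**d)
for t in('tin','paint_pot','tape','rubber'):print(t,[(round(r['p'],2),np.round(r['at'],3),w2b(r['at']).round(3)) for r in env.find_in('top',t)])
d=env.camera('scene');np.savez('scene5.npz',**d)
for t in('tin',):print(t,[(round(r['p'],2),np.round(r['at'],3),w2b(r['at']).round(3)) for r in env.find_in('scene',t)])
u,v=proj(d,b2w(-.08,-.03,.03));u,v=int(u),int(v)
cv2.imwrite('pics/p5.png',cv2.resize(d['color'][v-60:v+60,u-80:u+80,::-1],None,fx=5,fy=5,interpolation=cv2.INTER_CUBIC));print(u,v)
E
```

```text
t 8.375 box [-0.1303 -0.0576  0.2589] tip [-0.1292 -0.0596  0.234 ] toolz [ 0.039 -0.085 -0.996] tooly [ 0.996 -0.075  0.046] j [ 0.02  0.07  1.92 -0.1   1.12  0.13]
(0.25, 0, 0.4) -> [ 0.0473  0.3864 -0.1279]
tin []
paint_pot []
tape [(0.91, array([ 0.529, -0.111,  0.017]), array([-0.101, -0.194,  0.017])), (0.24, array([ 0.705, -0.064,  0.032]), array([ 0.071, -0.133,  0.032]))]
rubber [(0.68, array([ 0.703, -0.065,  0.032]), array([ 0.069, -0.135,  0.032]))]
tin [(0.67, array([ 0.627, -0.156,  0.107]), array([ 0.   , -0.232,  0.107]))]
258 225
```

View pics/p5.png

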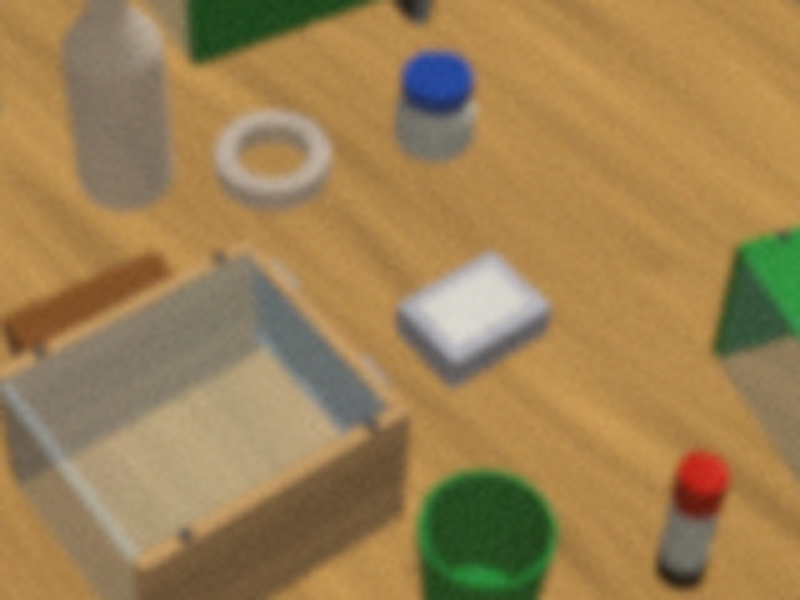

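```bash
python3 - <<'E'
from h import *
d=np.load('scene5.npz')
P=np.array([w2b(onz(d,(a+.5)/5-.5+178,(b+.5)/5-.5+165,.028))[:2] for a,b in [(397,311),(493,252),(551,302),(453,364)]])
print(P.round(4).tolist(),P.mean(0))
for i in range(4):
    e=P[(i+1)%4]-P[i];print(np.hypot(*e).round(4),np.arctan2(e[1],e[0]).round(3))
# box front check in scene: lintel corners top
for a,b in [(247,246),(408,410)]: print(w2b(onz(d,(a+.5)/5-.5+178,(b+.5)/5-.5+165,.101)))
E
```

```text
[[-0.0733, -0.0286], [-0.1535, -0.0315], [-0.1562, 0.0224], [-0.0754, 0.0249]] [-0.11461878 -0.00321109]
0.0802 -3.105
0.054 1.621
0.0809 0.03
0.0535 -1.532
[ 0.0070791  -0.07315302  0.101     ]
[0.00372423 0.07844907 0.101     ]
```

```bash
python3 -c "
from h import *
shift((.289,-.033,.42),(.5,-.035,.42))"
```

```text
t 8.725 box [-0.1313 -0.0573  0.255 ] tip [-0.1302 -0.0594  0.2301] toolz [ 0.035 -0.085 -0.996] tooly [ 0.996 -0.074  0.042] j [ 0.02  0.07  1.92 -0.1   1.12  0.14]
(0.289, -0.033, 0.42) -> [ 0.0119  0.4268 -0.1488]
(0.5, -0.035, 0.42) -> [ 0.0106  0.6376 -0.1398]
```

>>> step_arm(commands="0.002 0.061 -0.021 10 -0.5;0.004 0.122 -0.042 20 -0.5;0.005 0.183 -0.064 30 -0.5;0.007 0.244 -0.085 40 -0.5;0.009 0.305 -0.106 50 -0.5;0.01 0.366 -0.128 60 -0.5;0.012 0.427 -0.149 70 -0.5;0.011 0.47 -0.147 80 -0.5;0.011 0.52 -0.145 90 -0.5;0.011 0.58 -0.142 90 -0.5;0.011 0.638 -0.14 90 -0.5;0.011 0.7 -0.14 90 -0.5")

```text
t: 10.22
eef_pos: [0.9721, 0.0016, 0.3722]
tool_rot: [0.041, 0.997, -0.036, 0.045]
ft_force: [0.8, -0.4, 0.4]
gripper_width: 0.0214
```

```bash
python3 -c "
from h import *
shift((.6,-.035,.42))"
```

```text
t 10.225 box [ 0.3325 -0.0485  0.3722] tip [ 0.3349 -0.0505  0.3474] toolz [ 0.088 -0.085 -0.992] tooly [-0.076 -0.994  0.079] j [-0.02  1.16  0.05 -0.09  1.84  1.6 ]
(0.6, -0.035, 0.42) -> [ 0.2708 -0.0101 -0.0234]
```

>>> step_arm(commands="0.06 0 0 0 -0.5;0.12 0 0 0 -0.5;0.18 0 0.01 0 -0.5;0.24 0 0.02 0 -0.5;0.3 0 0.03 0 -0.5;0.36 0 0.04 0 -0.5;0.42 0 0.05 0 -0.5;0.48 0 0.06 0 -0.5")

```text
t: 11.22
eef_pos: [1.0121, -0.0226, 0.2967]
tool_rot: [0.041, 0.996, -0.036, 0.071]
ft_force: [0.7, 0.0, 0.4]
gripper_width: 0.0213
```

```bash
python3 -c "
from h import *
shift((.6,-.035,.42))"
```

```text
t 11.225 box [ 0.3742 -0.0696  0.2967] tip [ 0.3778 -0.0715  0.2721] toolz [ 0.138 -0.086 -0.987] tooly [-0.077 -0.994  0.076] j [-0.04  1.24  0.05 -0.08  1.71  1.58]
(0.6, -0.035, 0.42) -> [ 0.2415 -0.0256 -0.0917]
```

>>> step_arm(commands="0.06 0 -0.01 0 -0.5")

```text
t: 11.35
eef_pos: [1.0228, -0.0255, 0.2995]
tool_rot: [0.04, 0.995, -0.035, 0.09]
ft_force: [0.7, -0.4, -0.3]
gripper_width: 0.0211
```

>>> step_arm(commands="0.06 0 -0.01 0 -0.5")

```text
t: 11.48
eef_pos: [1.0335, -0.0284, 0.3105]
tool_rot: [0.04, 0.992, -0.034, 0.112]
ft_force: [0.4, -0.2, -0.0]
gripper_width: 0.022
```

>>> step_arm(commands="0.3 0 -0.05 0 -0.5")

```text
t: 11.6
eef_pos: [1.0433, -0.0308, 0.3217]
tool_rot: [0.04, 0.99, -0.033, 0.134]
ft_force: [-0.1, -0.1, 0.4]
gripper_width: 0.0215
```

>>> step_arm(commands="0.3 0 -0.05 0 -0.5")

```text
t: 11.72
eef_pos: [1.0522, -0.0329, 0.3333]
tool_rot: [0.039, 0.987, -0.032, 0.154]
ft_force: [-0.2, 0.1, 0.3]
gripper_width: 0.0212
```

>>> step_arm(commands="0.06 0 0 0 -0.5")

```text
t: 11.85
eef_pos: [1.0632, -0.0354, 0.3387]
tool_rot: [0.039, 0.983, -0.031, 0.174]
ft_force: [0.1, -0.1, 0.2]
gripper_width: 0.0215
```

>>> step_arm(commands="0.06 0 0 0 -0.5")

```text
t: 11.98
eef_pos: [1.0732, -0.0378, 0.3432]
tool_rot: [0.039, 0.98, -0.03, 0.193]
ft_force: [-1.0, 0.6, 0.0]
gripper_width: 0.0214
```

>>> step_arm(commands="0.06 0 0 0 -0.5")

```text
t: 12.1
eef_pos: [1.0827, -0.0398, 0.3508]
tool_rot: [0.039, 0.976, -0.029, 0.212]
ft_force: [1.2, -0.9, -0.2]
gripper_width: 0.0213
```

>>> step_arm(commands="0.06 0 0 0 -0.5")

```text
t: 12.22
eef_pos: [1.0914, -0.0415, 0.3607]
tool_rot: [0.039, 0.972, -0.028, 0.231]
ft_force: [0.4, 0.2, -0.4]
gripper_width: 0.0211
```

>>> step_arm(commands="0.06 0 0 0 -0.5")

```text
t: 12.35
eef_pos: [1.0992, -0.0429, 0.3726]
tool_rot: [0.039, 0.967, -0.027, 0.25]
ft_force: [0.5, -1.0, 0.2]
gripper_width: 0.0214
```

>>> step_arm(commands="0.06 0 0 0 -0.5")

```text
t: 12.48
eef_pos: [1.1063, -0.044, 0.3863]
tool_rot: [0.039, 0.962, -0.026, 0.268]
ft_force: [-0.5, -0.1, -0.0]
gripper_width: 0.0214
```

>>> step_arm(commands="0.06 0 0 0 -0.5")

```text
t: 12.6
eef_pos: [1.1125, -0.0449, 0.4016]
tool_rot: [0.038, 0.957, -0.026, 0.287]
ft_force: [0.6, 0.1, -0.5]
gripper_width: 0.0216
```

>>> step_arm(commands="0.06 0 0 0 -0.5")

```text
t: 12.72
eef_pos: [1.1178, -0.0456, 0.4186]
tool_rot: [0.038, 0.951, -0.025, 0.305]
ft_force: [0.0, -0.2, -0.2]
gripper_width: 0.0212
```

```bash
python3 -c "
from h import *
shift((.6,-.035,.42))"
```

```text
t 12.725 box [ 0.4814 -0.0847  0.4186] tip [ 0.496  -0.0858  0.3983] toolz [ 0.578 -0.088 -0.811] tooly [-0.07  -0.996  0.058] j [-0.07  1.16  0.05 -0.05  1.31  1.55]
(0.6, -0.035, 0.42) -> [ 0.099  -0.049   0.0657]
```

```bash
cat > k.py <<'E'
from h import *
from scipy.optimize import least_squares
D=np.array([[.309,1.6352,1.1997,.6242,.255],[1.2066,.0675,1.851,.9702,.3127],[.92,.6,1.52,.9406,.3062],[0,1.88,1.19,.5101,.3061],[.42,2.03,.65,.518,.0365],[1.16,.05,1.31,1.1187,.4186],[1.24,.05,1.71,1.0123,.2967],[.25,2.04,.81,.5035,.1144],[.07,1.92,1.12,.5105,.2589]])
def fk(p,j):
    a,h,L1,L2,o,T,u=p;j2,j3,j5=j;s=j2+j3;q=s+j5
    return np.array([a+L1*np.sin(j2)+L2*np.sin(s+o)+T*np.sin(q)+u*np.cos(q),h+L1*np.cos(j2)+L2*np.cos(s+o)+T*np.cos(q)-u*np.sin(q)])
r=least_squares(lambda p:np.concatenate([fk(p,d[:3])-d[3:] for d in D]),[0,.25,.4,.35,0,.25,0])
if __name__=="__main__":
    print(r.x.round(3),np.abs(r.fun).max().round(4))
    lo=[-.79,.05,.05];hi=[1.96,2.63,2.64]
    for th in(.7,.8,.9,1.,1.1):
        for xt in(.45,.47,.5,.6,.68):   # tip radius
            zt=.014;tr,tz=xt-.025*np.sin(th),zt+.025*np.cos(th)
            best=min((least_squares(lambda j:np.r_[fk(r.x,j)-[tr,tz],.3*(sum(j)-np.pi+th)],g,bounds=(lo,hi)) for g in([.4,2,.3],[-.2,2.4,.3],[.8,1.5,.5])),key=lambda q:q.cost)
            print(th,xt,best.x.round(2),np.sqrt(2*best.cost).round(4))
E
python3 k.py
```

```text
[0.008 0.317 0.48  0.527 0.072 0.291 0.005] 0.0038
0.7 0.45 [0.1  2.49 0.05] 0.0694
0.7 0.47 [0.14 2.44 0.05] 0.0681
0.7 0.5 [0.2  2.38 0.05] 0.0654
0.7 0.6 [0.38 2.17 0.05] 0.0523
0.7 0.68 [0.49 2.02 0.05] 0.0386
0.8 0.45 [0.04 2.51 0.05] 0.0952
0.8 0.47 [0.1  2.46 0.05] 0.0945
0.8 0.5 [0.17 2.39 0.05] 0.0924
0.8 0.6 [0.36 2.18 0.05] 0.0804
0.8 0.68 [0.48 2.02 0.05] 0.0672
0.9 0.45 [-0.02  2.54  0.05] 0.1209
0.9 0.47 [0.05 2.48 0.05] 0.1207
0.9 0.5 [0.13 2.41 0.05] 0.1193
0.9 0.6 [0.34 2.18 0.05] 0.1085
0.9 0.68 [0.47 2.02 0.05] 0.0958
1.0 0.45 [-0.09  2.57  0.05] 0.1462
1.0 0.47 [-0.01  2.51  0.05] 0.1468
1.0 0.5 [0.08 2.42 0.05] 0.1462
1.0 0.6 [0.32 2.19 0.05] 0.1367
1.0 0.68 [0.46 2.02 0.05] 0.1244
1.1 0.45 [-0.2   2.62  0.05] 0.1708
1.1 0.47 [-0.08  2.54  0.05] 0.1725
1.1 0.5 [0.04 2.44 0.05] 0.1729
1.1 0.6 [0.3  2.19 0.05] 0.1648
1.1 0.68 [0.45 2.02 0.05] 0.153
```

>>> step_arm(commands="0.06 0 0 0 -0.5")

```text
t: 12.85
eef_pos: [1.1223, -0.0461, 0.4368]
tool_rot: [0.038, 0.946, -0.024, 0.322]
ft_force: [-0.0, 0.1, -0.5]
gripper_width: 0.0212
```

>>> step_arm(commands="0.06 0 0 0 -0.5")

```text
t: 12.98
eef_pos: [1.1259, -0.0463, 0.4563]
tool_rot: [0.038, 0.939, -0.023, 0.34]
ft_force: [-1.4, -0.1, -0.1]
gripper_width: 0.0213
```

>>> step_arm(commands="0.06 0 0 0 -0.5")

```text
t: 13.1
eef_pos: [1.1285, -0.0464, 0.4771]
tool_rot: [0.038, 0.933, -0.022, 0.357]
ft_force: [-0.8, 0.6, 0.1]
gripper_width: 0.0211
```

>>> step_arm(commands="0.06 0 0 0 -0.5")

```text
t: 13.22
eef_pos: [1.1302, -0.0463, 0.4987]
tool_rot: [0.038, 0.927, -0.021, 0.374]
ft_force: [0.1, 0.0, -0.1]
gripper_width: 0.0215
```

>>> step_arm(commands="0.06 0 0 0 -0.5")

```text
t: 13.35
eef_pos: [1.1309, -0.046, 0.5214]
tool_rot: [0.038, 0.92, -0.02, 0.39]
ft_force: [0.0, -0.5, 0.2]
gripper_width: 0.0217
```

>>> step_arm(commands="0.06 0 0 0 -0.5")

```text
t: 13.48
eef_pos: [1.1306, -0.0455, 0.5449]
tool_rot: [0.039, 0.913, -0.02, 0.406]
ft_force: [-0.4, 0.2, -0.7]
gripper_width: 0.0212
```

>>> step_arm(commands="0.06 0 0 0 -0.5")

```text
t: 13.6
eef_pos: [1.1294, -0.0448, 0.5693]
tool_rot: [0.039, 0.906, -0.019, 0.422]
ft_force: [0.5, 0.4, 0.2]
gripper_width: 0.0211
```

>>> step_arm(commands="0.06 0 0 0 -0.5")

```text
t: 13.72
eef_pos: [1.1272, -0.0441, 0.5942]
tool_rot: [0.039, 0.898, -0.018, 0.438]
ft_force: [0.2, 0.1, -0.1]
gripper_width: 0.0216
```

>>> step_arm(commands="0.06 0 0 0 -0.5")

```text
t: 13.85
eef_pos: [1.124, -0.0432, 0.6197]
tool_rot: [0.039, 0.891, -0.017, 0.453]
ft_force: [0.4, -1.0, 0.3]
gripper_width: 0.0214
```

```bash
python3 -c "
from h import *
shift()
_,p,R=tool()
for t in ((.85,-.25,.42),(.6,-.27,.38),(.5,-.27,.3)): print(t,(R.T@(np.array(t)-p)).round(4))
from k import r,fk,least_squares
lo=[-.79,.05,-2];hi=[1.96,2.63,2.64]
for th in(.9,1.,1.1):
  for xt in(.45,.47,.5,.6,.68):
    tr,tz=xt-.025*np.sin(th),.014+.025*np.cos(th)
    b=min((least_squares(lambda j:np.r_[fk(r.x,j)-[tr,tz],.3*(sum(j)-np.pi+th)],g,bounds=(lo,hi)) for g in([.4,2,-.3],[-.2,2.4,-.3])),key=lambda q:q.cost)
    print(th,xt,b.x.round(2),np.sqrt(2*b.cost).round(4))
"
```

```text
t 13.85 box [ 0.4874 -0.0818  0.6197] tip [ 0.5076 -0.0824  0.6051] toolz [ 0.805 -0.084 -0.587] tooly [-0.066 -0.996  0.053] j [-0.07  1.01  0.05 -0.03  1.13  1.54]
(0.85, -0.25, 0.42) [-0.3237  0.2134 -0.0858]
(0.6, -0.27, 0.38) [-0.5035  0.2477 -0.2619]
(0.5, -0.27, 0.3) [-0.6271  0.25   -0.2954]
0.9 0.45 [ 0.49  2.63 -0.88] 0.0019
0.9 0.47 [ 0.48  2.6  -0.84] 0.0
0.9 0.5 [ 0.49  2.54 -0.78] 0.0
0.9 0.6 [ 0.53  2.34 -0.63] 0.0
0.9 0.68 [ 0.59  2.17 -0.52] 0.0
1.0 0.45 [ 0.63  2.63 -1.12] 0.0047
1.0 0.47 [ 0.61  2.61 -1.07] 0.0
1.0 0.5 [ 0.59  2.55 -1.  ] 0.0
1.0 0.6 [ 0.6   2.36 -0.82] 0.0
1.0 0.68 [ 0.64  2.2  -0.69] 0.0
1.1 0.45 [ 0.78  2.63 -1.36] 0.0
1.1 0.47 [ 0.75  2.6  -1.3 ] 0.0
1.1 0.5 [ 0.72  2.55 -1.22] 0.0
1.1 0.6 [ 0.68  2.37 -1.01] 0.0
1.1 0.68 [ 0.7   2.21 -0.87] 0.0
```

>>> step_arm(commands="-0.045 0.03 -0.012 0 -0.5;-0.09 0.06 -0.025 0 -0.5;-0.14 0.09 -0.037 0 -0.5;-0.185 0.12 -0.05 0 -0.5;-0.23 0.15 -0.06 0 -0.5;-0.28 0.185 -0.075 0 -0.5;-0.32 0.213 -0.086 0 -0.5;-0.36 0.22 -0.126 0 -0.5;-0.4 0.23 -0.165 0 -0.5;-0.44 0.236 -0.203 0 -0.5;-0.48 0.243 -0.24 0 -0.5;-0.504 0.248 -0.262 0 -0.5")

```text
t: 15.35
eef_pos: [0.5969, -0.2703, 0.3794]
tool_rot: [0.04, 0.891, -0.018, 0.452]
ft_force: [0.8, -0.5, 0.7]
gripper_width: 0.0217
```

```bash
python3 -c "
from h import *
shift()
_,p,R=tool()
print(p)
for t in ((.6,-.27,.38),(.5,-.27,.3),(.45,-.2,.25)): print(t,(R.T@(np.array(t)-p)).round(4))
"
```

```text
t 15.35 box [-0.0212 -0.3478  0.3794] tip [-0.001  -0.3485  0.3647] toolz [ 0.804 -0.087 -0.588] tooly [-0.067 -0.996  0.055] j [-0.69 -0.07  2.05  1.03  0.55  0.18]
[ 0.59688087 -0.27034714  0.37939011]
(0.6, -0.27, 0.38) [ 0.0023 -0.0005  0.0021]
(0.5, -0.27, 0.3) [-0.1213  0.0018 -0.0312]
(0.45, -0.2, 0.25) [-0.1909 -0.0673 -0.0481]
```

>>> step_arm(commands="-0.03 0 -0.008 0 -0.5;-0.06 0.001 -0.016 0 -0.5;-0.09 0.002 -0.024 0 -0.5;-0.121 0.002 -0.031 0 -0.5;-0.121 0.002 -0.031 0 -0.5")

```text
t: 15.98
eef_pos: [0.501, -0.2697, 0.2984]
tool_rot: [0.038, 0.892, -0.019, 0.451]
ft_force: [0.9, 0.1, 0.2]
gripper_width: 0.0212
```

```bash
python3 -c "
from h import *
shift()
_,p,R=tool()
print(p)
for t in ((.45,-.2,.22),): print(t,(R.T@(np.array(t)-p)).round(4))
shift((-.19,0,.2),(-.19,0,.08))
"
```

```text
t 15.975 box [-0.1169 -0.3544  0.2984] tip [-0.0967 -0.355   0.2836] toolz [ 0.802 -0.085 -0.591] tooly [-0.068 -0.996  0.052] j [-0.86 -0.12  2.28  1.28  0.62 -0.22]
[ 0.50096591 -0.26972158  0.29835926]
(0.45, -0.2, 0.22) [-0.0932 -0.0701 -0.0006]
t 15.975 box [-0.1169 -0.3544  0.2984] tip [-0.0967 -0.355   0.2836] toolz [ 0.802 -0.085 -0.591] tooly [-0.068 -0.996  0.052] j [-0.86 -0.12  2.28  1.28  0.62 -0.22]
(-0.19, 0, 0.2) -> [-0.1061 -0.3595 -0.0097]
(-0.19, 0, 0.08) -> [-0.2027 -0.3657  0.0612]
```

>>> step_arm(commands="-0.01 -0.03 -0.001 0 -0.5;-0.02 -0.06 -0.002 0 -0.5;-0.03 -0.09 -0.003 0 -0.5;-0.04 -0.12 -0.004 0 -0.5;-0.05 -0.15 -0.005 0 -0.5;-0.06 -0.18 -0.006 0 -0.5;-0.07 -0.21 -0.007 0 -0.5;-0.08 -0.24 -0.008 0 -0.5;-0.09 -0.27 -0.009 0 -0.5;-0.095 -0.3 -0.009 0 -0.5;-0.1 -0.33 -0.01 0 -0.5;-0.106 -0.3595 -0.01 0 -0.5")

```text
t: 17.48
eef_pos: [0.4802, 0.0116, 0.2391]
tool_rot: [0.028, 0.876, -0.014, 0.482]
ft_force: [0.3, 0.6, -1.0]
gripper_width: 0.0215
```

```bash
python3 -c "
from h import *
shift((-.19,0,.2),(-.2,-.003,.08),(-.2,-.003,.03))
"
```

```text
t 17.475 box [-0.1587 -0.0755  0.2391] tip [-0.1375 -0.0754  0.2257] toolz [ 0.844 -0.062 -0.533] tooly [-0.051 -0.998  0.036] j [-0.06 -0.28  2.59  3.21  0.18 -1.67]
(-0.19, 0, 0.2) -> [-0.0464 -0.0775 -0.0056]
(-0.2, -0.003, 0.08) -> [-0.1533 -0.0791  0.05  ]
(-0.2, -0.003, 0.03) -> [-0.1956 -0.0809  0.0767]
```

```bash
python3 -c "
from k import *
lo=[-.79,.05,-2];hi=[1.96,2.8,2.64];th=1.0
for xt in(.465,.475,.485,.51):
  for zt in(.02,.06,.1,.15,.2):
    tr,tz=xt-.025*np.sin(th),zt+.025*np.cos(th)
    b=min((least_squares(lambda j:np.r_[fk(r.x,j)-[tr,tz],.3*(sum(j)-np.pi+th)],g,bounds=(lo,hi)) for g in([.4,2,-.3],[-.2,2.4,-.3])),key=lambda q:q.cost)
    print(xt,zt,b.x.round(2),np.sqrt(2*b.cost).round(4))
shift((-.15,0,.17),(-.185,-.003,.08),(-.185,-.003,.04))
"
```

```text
0.465 0.02 [ 0.58  2.62 -1.06] 0.0
0.465 0.06 [ 0.38  2.66 -0.9 ] 0.0
0.465 0.1 [ 0.17  2.68 -0.71] 0.0
0.465 0.15 [-0.1   2.69 -0.46] 0.0
0.465 0.2 [-0.33  2.68 -0.21] 0.0
0.475 0.02 [ 0.58  2.6  -1.04] 0.0
0.475 0.06 [ 0.38  2.64 -0.88] 0.0
0.475 0.1 [ 0.18  2.66 -0.7 ] 0.0
0.475 0.15 [-0.07  2.67 -0.46] 0.0
0.475 0.2 [-0.29  2.66 -0.22] 0.0
0.485 0.02 [ 0.57  2.58 -1.02] 0.0
0.485 0.06 [ 0.39  2.62 -0.87] 0.0
0.485 0.1 [ 0.19  2.64 -0.69] 0.0
0.485 0.15 [-0.05  2.65 -0.46] 0.0
0.485 0.2 [-0.26  2.64 -0.24] 0.0
0.51 0.02 [ 0.57  2.54 -0.96] 0.0
0.51 0.06 [ 0.4   2.57 -0.83] 0.0
0.51 0.1 [ 0.22  2.59 -0.67] 0.0
0.51 0.15 [ 0.01  2.6  -0.47] 0.0
0.51 0.2 [-0.19  2.59 -0.26] 0.0
t 17.475 box [-0.1587 -0.0755  0.2391] tip [-0.1375 -0.0754  0.2257] toolz [ 0.844 -0.062 -0.533] tooly [-0.051 -0.998  0.036] j [-0.06 -0.28  2.59  3.21  0.18 -1.67]
(-0.15, 0, 0.17) -> [-0.0505 -0.0777  0.0443]
(-0.185, -0.003, 0.08) -> [-0.1453 -0.0787  0.0627]
(-0.185, -0.003, 0.04) -> [-0.1791 -0.0802  0.084 ]
```

```bash
cat >> h.py <<'E'
def tipshift(*ts):
    s,p,R=tool();shift(*[tuple(np.r_[np.array(t[:2]),t[2]]-np.r_[R[:2,2]@ex,R[:2,2]@ey,R[2,2]]*.025) for t in ts])
E
python3 -c "
from h import *
tipshift((-.14,-.003,.07))"
```

```text
t 17.475 box [-0.1587 -0.0755  0.2391] tip [-0.1375 -0.0754  0.2257] toolz [ 0.844 -0.062 -0.533] tooly [-0.051 -0.998  0.036] j [-0.06 -0.28  2.59  3.21  0.18 -1.67]
(np.float64(-0.16114517148759716), np.float64(-0.00302729477144343), np.float64(0.08333720277102963)) -> [-0.1298 -0.078   0.0811]
```

Before the tool goes low, turn about −2° to level the jaw axis (tool y is tipped up by 0.036).

>>> step_arm(commands="-0.02 -0.012 0.012 0 -0.5;-0.04 -0.024 0.025 0 -0.5;-0.06 -0.036 0.037 0 -0.5;-0.08 -0.048 0.05 0 -0.5;-0.1 -0.06 0.062 0 -0.5;-0.12 -0.072 0.075 0 -0.5;-0.13 -0.078 0.081 0 -0.5;-0.13 -0.078 0.081 0 -0.5")

```text
t: 18.48
eef_pos: [0.4823, 0.0844, 0.0806]
tool_rot: [0.028, 0.876, -0.013, 0.481]
ft_force: [0.5, -0.6, -0.2]
gripper_width: 0.0212
```

```bash
python3 -c "
from h import *
tipshift((-.17,-.003,.055),(-.17,-.003,.014))"
```

```text
t 18.475 box [-0.1621 -0.0027  0.0806] tip [-0.141  -0.0026  0.0672] toolz [ 0.842 -0.061 -0.536] tooly [-0.05  -0.998  0.036] j [ 0.24  0.39  2.55  3.51  0.81 -1.7 ]
(np.float64(-0.19110168852970932), np.float64(-0.0030550455459023617), np.float64(0.06840580885970746)) -> [-0.0258 -0.0008 -0.018 ]
(np.float64(-0.19110168852970932), np.float64(-0.0030550455459023617), np.float64(0.027405808859707448)) -> [-0.0604 -0.0023  0.004 ]
```

>>> step_arm(commands="-0.013 0 -0.01 1 -0.5;-0.0258 -0.0008 -0.018 2.5 -0.5;-0.03 -0.001 -0.015 2.5 -0.5;-0.045 -0.0015 -0.006 2.5 -0.5;-0.0604 -0.0023 0.004 2.5 -0.5;-0.0604 -0.0023 0.004 2.5 -0.5")

```text
t: 19.23
eef_pos: [0.4528, 0.0848, 0.027]
tool_rot: [0.018, 0.876, -0.033, 0.481]
ft_force: [-0.6, -0.3, 0.4]
gripper_width: 0.0216
```

```bash
python3 -c "
from h import *
from rig import env
import cv2
tipshift((-.17,-.003,.014),(-.05,-.003,.014))
d=env.camera('scene')
u,v=proj(d,b2w(-.1,0,.03));u,v=int(u),int(v)
cv2.imwrite('pics/p6.png',cv2.resize(d['color'][v-60:v+60,u-80:u+80,::-1],None,fx=5,fy=5,interpolation=cv2.INTER_CUBIC));print(u,v)
for q in((-.17,-.003,.014),(-.155,-.033,.028),(-.155,.027,.028)):print((np.array(proj(d,b2w(*q)))-[u-80,v-60])*5)
"
```

```text
t 19.225 box [-0.1915 -0.0045  0.027 ] tip [-0.1704 -0.0045  0.0136] toolz [ 0.841 -0.063 -0.537] tooly [-0.075 -0.997  0.   ] j [ 0.27  0.61  2.55  3.49  1.03 -1.56]
(np.float64(-0.19109569095357704), np.float64(-0.002995568855619349), np.float64(0.027415357004423276)) -> [ 0.0006 -0.0015  0.0001]
(np.float64(-0.07109569095357701), np.float64(-0.002995568855619349), np.float64(0.027415357004423276)) -> [ 0.065  -0.0015  0.1014]
269 228
[482.51873617 265.04714647]
[436.33527652 232.62154336]
[497.28300078 290.37516344]
```

View pics/p6.png

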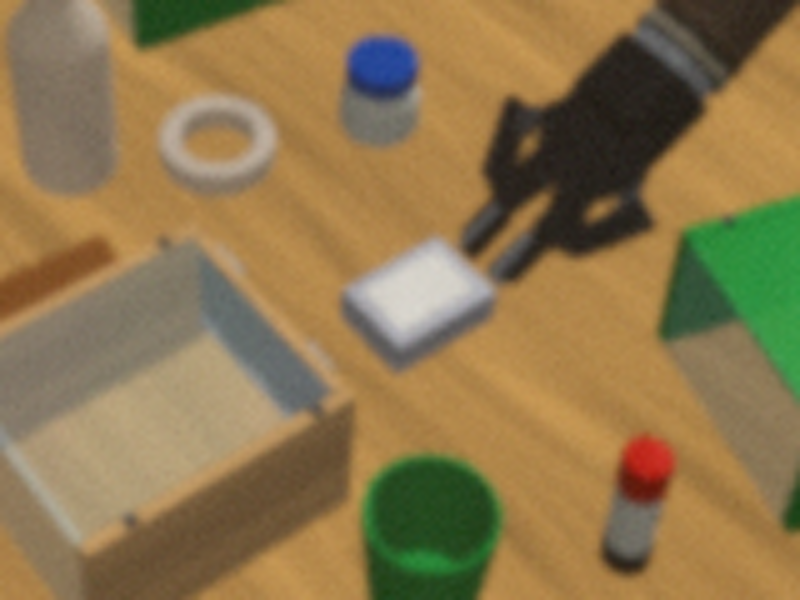

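The fingers sit low behind the tin's rear (right edge around (465,265)), leaning into the box direction. Push steadily.

>>> step_arm(commands="0.0032 0 0.0051 0 -0.5;0.0064 0 0.0101 0 -0.5;0.0096 0 0.0152 0 -0.5;0.0129 0 0.0203 0 -0.5;0.0161 0 0.0253 0 -0.5;0.0193 0 0.0304 0 -0.5;0.0225 0 0.0355 0 -0.5;0.0257 0 0.0405 0 -0.5;0.029 0 0.0456 0 -0.5;0.0322 0 0.0507 0 -0.5;0.0354 0 0.0557 0 -0.5;0.0386 0 0.0608 0 -0.5")

```text
t: 20.78
eef_pos: [0.5238, 0.0792, 0.0274]
tool_rot: [0.018, 0.876, -0.033, 0.481]
ft_force: [-1.9, -0.5, 1.6]
gripper_width: 0.0213
```

```bash
python3 -c "
from h import *
from rig import env
import cv2
tipshift((-.038,-.0045,.014),(.022,-.0045,.014))
d=env.camera('scene');np.savez('scene7.npz',**d)
u,v=proj(d,b2w(-.03,0,.03));u,v=int(u),int(v)
cv2.imwrite('pics/p7.png',cv2.resize(d['color'][v-60:v+60,u-80:u+80,::-1],None,fx=5,fy=5,interpolation=cv2.INTER_CUBIC));print(u,v)
"
```

```text
t 20.775 box [-0.1203 -0.0047  0.0274] tip [-0.0992 -0.0047  0.014 ] toolz [ 0.841 -0.063 -0.537] tooly [-0.075 -0.997  0.001] j [ 0.19  0.6   2.44  3.43  0.9  -1.61]
(np.float64(-0.059092692914847145), np.float64(-0.0044986210561706015), np.float64(0.027420070927475428)) -> [ 0.0329 -0.0002  0.0516]
(np.float64(0.0009073070851528531), np.float64(-0.0044986210561706015), np.float64(0.027420070927475428)) -> [ 0.0651 -0.0002  0.1023]
251 238
```

View pics/p7.png

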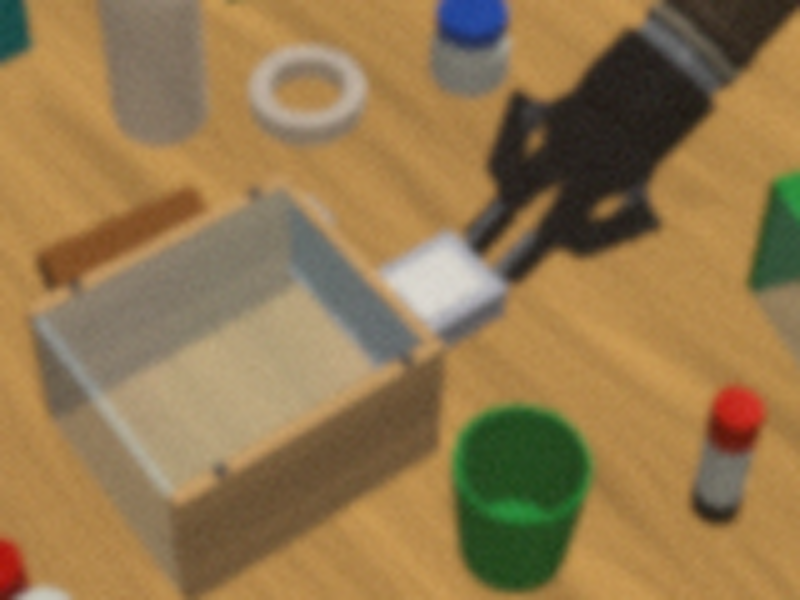

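The tin is square to the doorway at about (440,285) and centred on it. I'll continue through the flap.

>>> step_arm(commands="0.0032 0 0.0051 0 -0.5;0.0064 0 0.0101 0 -0.5;0.0096 0 0.0152 0 -0.5;0.0129 0 0.0203 0 -0.5;0.0161 0 0.0253 0 -0.5;0.0193 0 0.0304 0 -0.5;0.0225 0 0.0355 0 -0.5;0.0257 0 0.0405 0 -0.5;0.029 0 0.0456 0 -0.5;0.0322 0 0.0507 0 -0.5")

```text
t: 22.08
eef_pos: [0.5837, 0.0747, 0.0273]
tool_rot: [0.018, 0.876, -0.033, 0.481]
ft_force: [0.0, 0.3, 0.3]
gripper_width: 0.0215
```

```bash
python3 -c "
from h import *
tipshift((.01,-.0045,.014),(.038,-.0045,.014))
"
```

```text
t 22.075 box [-0.0603 -0.0047  0.0273] tip [-0.0392 -0.0047  0.0139] toolz [ 0.841 -0.063 -0.537] tooly [-0.075 -0.997  0.001] j [ 0.14  0.62  2.32  3.4   0.81 -1.63]
(np.float64(-0.011092673288901884), np.float64(-0.00449807186639007), np.float64(0.02742010170639351)) -> [ 0.0265 -0.0002  0.0414]
(np.float64(0.016907326711098115), np.float64(-0.00449807186639007), np.float64(0.02742010170639351)) -> [ 0.0415 -0.0002  0.0651]
```

>>> step_arm(commands="0.0032 0 0.0051 0 -0.5;0.0064 0 0.0101 0 -0.5;0.0096 0 0.0152 0 -0.5;0.0129 0 0.0203 0 -0.5;0.0161 0 0.0253 0 -0.5;0.0193 0 0.0304 0 -0.5;0.0225 0 0.0355 0 -0.5;0.0257 0 0.0405 0 -0.5")

```text
t: 23.08
eef_pos: [0.6315, 0.0711, 0.0273]
tool_rot: [0.018, 0.876, -0.033, 0.481]
ft_force: [-0.7, 0.2, 0.4]
gripper_width: 0.0212
```

```bash
python3 -c "
from h import *
from rig import env
import cv2
tipshift((.03,-.0045,.014),(.038,-.0045,.014))
d=env.camera('scene');np.savez('scene8.npz',**d)
u,v=proj(d,b2w(.04,0,.05));u,v=int(u),int(v)
cv2.imwrite('pics/p8.png',cv2.resize(d['color'][v-60:v+60,u-80:u+80,::-1],None,fx=5,fy=5,interpolation=cv2.INTER_CUBIC));print(u,v)
for q in((-.004,-.08,.101),(-.004,.08,.101),(.17,.08,.101),(.17,-.08,.101),(.014,-.033,.028),(.014,.027,.028)):print(q,(np.array(proj(d,b2w(*q)))-[u-80,v-60])*5)
"
```

```text
t 23.075 box [-0.0123 -0.0047  0.0273] tip [ 0.0088 -0.0047  0.0139] toolz [ 0.841 -0.063 -0.537] tooly [-0.075 -0.997  0.   ] j [ 0.12  0.64  2.23  3.38  0.74 -1.65]
(np.float64(0.008905734140343013), np.float64(-0.004498048494964044), np.float64(0.027417598296034136)) -> [ 0.0114 -0.0002  0.0178]
(np.float64(0.016905734140343014), np.float64(-0.004498048494964044), np.float64(0.027417598296034136)) -> [ 0.0157 -0.0002  0.0246]
232 245
(-0.004, -0.08, 0.101) [383.89585972 128.98676721]
(-0.004, 0.08, 0.101) [548.85175176 303.17818748]
(0.17, 0.08, 0.101) [279.86026701 464.44767633]
(0.17, -0.08, 0.101) [126.20448985 264.16921142]
(0.014, -0.033, 0.028) [406.30668049 269.46232166]
(0.014, 0.027, 0.028) [464.69962503 334.66567618]
```

View pics/p8.png

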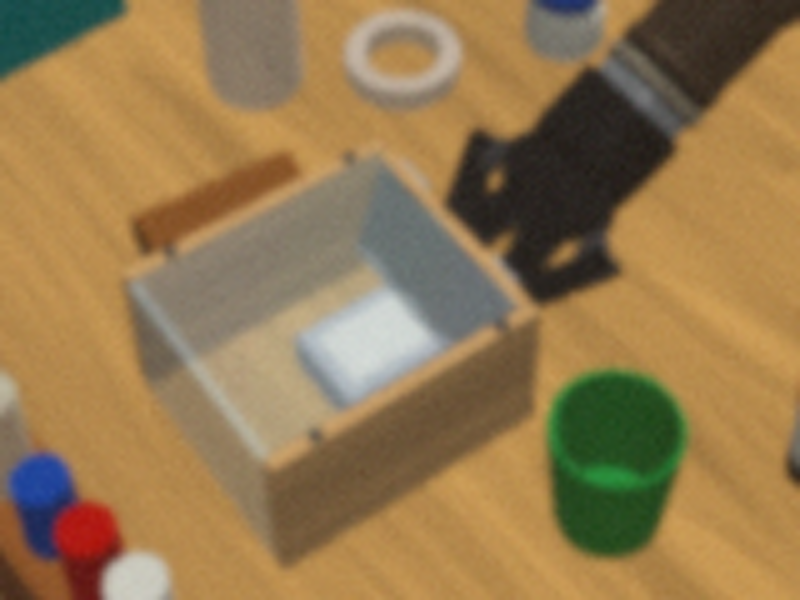

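The flap is lifted, and the tin is square inside with its front-left corner at about (345,400). The box corners appear about 5 mm deeper than I estimated, so I'll push about 31 mm more and slow towards the end.

>>> step_arm(commands="0.0028 0 0.0044 0 -0.5;0.0056 0 0.0088 0 -0.5;0.0084 0 0.0132 0 -0.5;0.0112 0 0.0176 0 -0.5;0.0134 0 0.0211 0 -0.5;0.0152 0 0.0239 0 -0.5;0.0164 0 0.0258 0 -0.5;0.0168 0 0.0264 0 -0.5;0.0168 0 0.0264 0 -0.5")

```text
t: 24.25
eef_pos: [0.6623, 0.0688, 0.0272]
tool_rot: [0.018, 0.876, -0.033, 0.481]
ft_force: [0.3, 0.1, 0.2]
gripper_width: 0.0214
```

```bash
python3 -c "
from h import *
from rig import env
import cv2
tipshift((-.06,-.0045,.016))
d=env.camera('scene');np.savez('scene9.npz',**d)
u,v=232,245
cv2.imwrite('pics/p9.png',cv2.resize(d['color'][v-60:v+60,u-80:u+80,::-1],None,fx=5,fy=5,interpolation=cv2.INTER_CUBIC))
"
```

```text
t 24.25 box [ 0.0186 -0.0047  0.0272] tip [ 0.0397 -0.0047  0.0138] toolz [ 0.841 -0.063 -0.537] tooly [-0.075 -0.997  0.   ] j [ 0.1   0.66  2.17  3.38  0.69 -1.66]
(np.float64(-0.08109119856304504), np.float64(-0.004497914047210326), np.float64(0.02942241926118417)) -> [-0.0517 -0.0002 -0.0853]
```

View pics/p9.png

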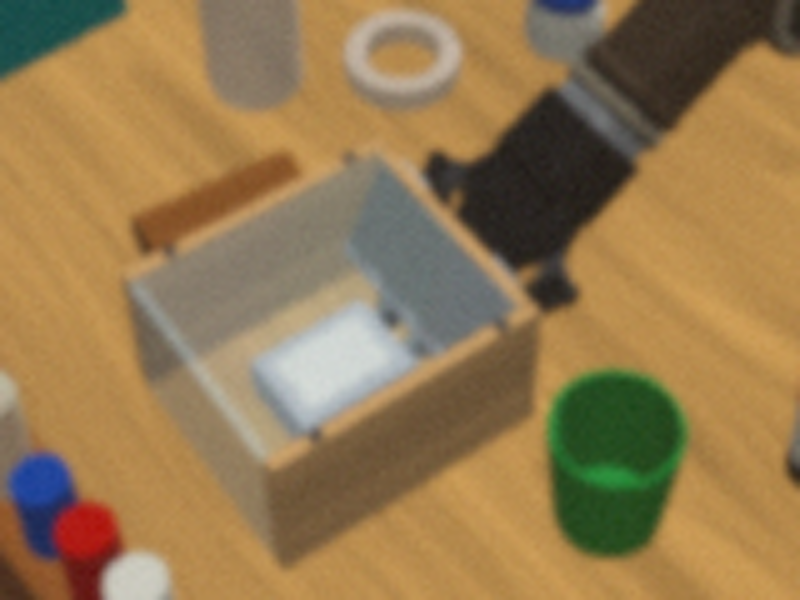

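Tin is fully in and the fingers show just behind it at (395,315), with the flap resting on them. Draw back level and straight.

>>> step_arm(commands="-0.0032 0 -0.0051 0 -0.5;-0.0075 0 -0.0118 0 -0.5;-0.0129 0 -0.0202 0 -0.5;-0.0183 0 -0.0287 0 -0.5;-0.0236 0 -0.0371 0 -0.5;-0.029 0 -0.0455 0 -0.5;-0.0344 0 -0.054 0 -0.5;-0.0397 0 -0.0624 0 -0.5;-0.0451 0 -0.0708 0 -0.5;-0.0505 0 -0.0792 0 -0.5;-0.0558 0 -0.0877 0 -0.5;-0.0644 0 -0.1012 0 -0.5")

```text
t: 25.8
eef_pos: [0.5425, 0.0779, 0.0276]
tool_rot: [0.018, 0.876, -0.033, 0.481]
ft_force: [-0.2, -0.4, -0.2]
gripper_width: 0.0213
```

>>> step_arm(commands="-0.005 0 -0.0085 0 -0.5;-0.011 0 -0.017 0 -0.5;-0.011 0 -0.017 0 -0.5;-0.011 0 -0.017 0 -0.5;-0.011 0 -0.017 0 -0.5;-0.011 0 -0.017 0 -0.5")

```text
t: 26.55
eef_pos: [0.523, 0.0793, 0.0273]
tool_rot: [0.018, 0.876, -0.033, 0.481]
ft_force: [-0.3, 0.1, -0.5]
gripper_width: 0.0215
```

```bash
python3 -c "
from h import *
from rig import env
import cv2
shift()
a=[]
for c in('scene','top'):
    d=env.camera(c);u,v=proj(d,b2w(.03,0,.05));u,v=int(u),int(v)
    w=60 if c=='scene' else 60
    a.append(cv2.resize(d['color'][v-w:v+w,u-50:u+50,::-1],None,fx=4,fy=4,interpolation=cv2.INTER_CUBIC))
    for t in('tin','flap_edge','glue_stick','cup','tape','rubber','bottle','paint_pot'):print(c,t,[(round(r['p'],2),np.round(r['at'],3).tolist(),w2b(r['at']).round(3).tolist()) for r in env.find_in(c,t)][:2])
cv2.imwrite('pics/p10.png',np.hstack(a))
"
```

```text
t 26.55 box [-0.1211 -0.0047  0.0273] tip [-0.1    -0.0047  0.0139] toolz [ 0.842 -0.063 -0.536] tooly [-0.075 -0.997  0.   ] j [ 0.19  0.6   2.44  3.43  0.91 -1.61]
scene tin []
scene flap_edge []
scene glue_stick [(0.69, [0.561, 0.288, 0.067], [-0.098, 0.207, 0.067]), (0.53, [0.716, -0.074, 0.032], [0.083, -0.144, 0.032])]
scene cup [(0.88, [0.659, 0.228, 0.058], [0.004, 0.153, 0.058])]
scene tape [(0.86, [0.533, -0.109, 0.02], [-0.097, -0.192, 0.02])]
scene rubber [(0.54, [0.714, -0.073, 0.032], [0.081, -0.142, 0.032]), (0.43, [0.655, 0.225, 0.055], [-0.0, 0.151, 0.055])]
scene bottle [(0.7, [0.627, -0.156, 0.104], [0.0, -0.231, 0.104])]
scene paint_pot [(0.72, [0.435, -0.052, 0.045], [-0.199, -0.142, 0.045]), (0.7, [0.659, 0.227, 0.061], [0.004, 0.153, 0.061])]
top tin [(0.31, [0.724, 0.067, 0.107], [0.08, -0.002, 0.107])]
top flap_edge [(0.68, [0.643, 0.079, 0.046], [-0.002, 0.004, 0.046]), (0.6, [0.644, -0.365, 0.05], [0.033, -0.438, 0.05])]
top glue_stick [(0.51, [0.547, 0.28, 0.092], [-0.112, 0.197, 0.092])]
top cup [(0.72, [0.671, 0.238, 0.043], [0.015, 0.164, 0.043]), (0.7, [0.64, 0.082, 0.048], [-0.005, 0.006, 0.048])]
top tape []
top rubber [(0.96, [0.705, -0.064, 0.03], [0.071, -0.134, 0.03])]
top bottle [(0.73, [0.601, -0.16, 0.136], [-0.025, -0.238, 0.136])]
top paint_pot [(0.55, [0.424, -0.062, 0.059], [-0.209, -0.153, 0.059])]
```

View pics/p10.png

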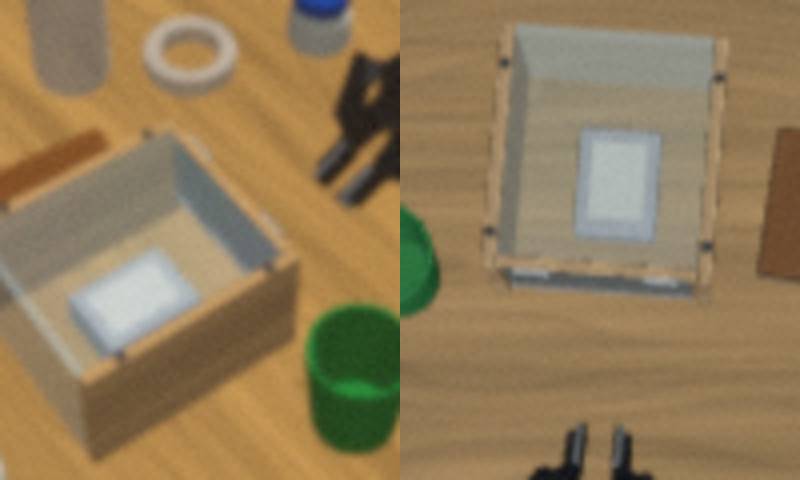

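Both views show the tin flat and wholly inside with a gap behind it. The flap hangs shut exactly as at the start (flap_edge at box x −2 mm, as before), the bystanders haven't moved, and the gripper is clear. I'm handing in.

```bash
python3 -c "
from rig import env
print(env.finish_job())"
```

```text
the job is handed in; nothing more can be done
None
```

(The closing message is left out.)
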